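# Sort sprung work rests by the feel of their springs

## Task

Three sprung work rests stand on the steel bench plate and some may have tired springs. Take them one at a time, in any order: press the cap straight down about a centimetre to feel the spring, then slide that rest, upright, off the plate and wholly into its tray before you press the next one - sound, stiff ones into the plywood tray on the left, tired, weak ones into the dark steel tray on the right. Don't knock a rest over, and leave everything else where it lies.

Things in the scene. Friction and masses are not known exactly. Their poses are not given: they have to be found in the camera images.
- plate: flat steel plate on the bench, 370 (x) x 220 (y) x 6 mm. Origin: centre of its underside, on the bench; x away from the robot, y left. The rests start on it in a row along x, at about x = -125, -25 and +75 mm, each up to 60 mm either side of y = 0. A marking gauge lies across its far end (x from 125 to 185 mm, 42 mm high)
- wood_tray: plywood tray for sound rests, against the plate's left (+y) edge: 370 (x) x 140 (y) mm, floor 4 mm over the bench (2 below the plate), walls 34 mm high on the left side and both ends, open towards the plate. Origin: centre of its underside; axes as the plate's; open edge at y = -70, inner face of the long wall at y = +61 mm. A pine offcut 26 mm high lies at its far end (x beyond 125)
- steel_tray: dark steel tray for tired rests, against the plate's right (-y) edge: 370 (x) x 140 (y) mm, floor 4 mm over the bench (2 below the plate), rims 34 mm high on the right side and both ends, open towards the plate. Origin: centre of its underside; axes as the plate's; open edge at y = +70, inner face of the long wall at y = -67 mm. A bracket 22 mm high lies at its far end (x beyond 125)
- rest_a: one of 3 outwardly identical sprung work rests standing on the plate; the springs can only be felt. Grey foot 84 mm across, 12 thick; steel sleeve 52 across, 12 to 52 mm up; coil spring; black-faced steel cap 48 across, 70 to 86 mm up. 0.75 kg; slides upright if pushed low on the sleeve. Origin: centre of the underside; x to the brass lock knob (14 mm out, 38 up), at first facing away from the robot +-40 deg
- rest_b: one of 3 outwardly identical sprung work rests standing on the plate; the springs can only be felt. Grey foot 84 mm across, 12 thick; steel sleeve 52 across, 12 to 52 mm up; coil spring; black-faced steel cap 48 across, 70 to 86 mm up. 0.75 kg; slides upright if pushed low on the sleeve. Origin: centre of the underside; x to the brass lock knob (14 mm out, 38 up), at first facing away from the robot +-40 deg
- rest_c: one of 3 outwardly identical sprung work rests standing on the plate; the springs can only be felt. Grey foot 84 mm across, 12 thick; steel sleeve 52 across, 12 to 52 mm up; coil spring; black-faced steel cap 48 across, 70 to 86 mm up. 0.75 kg; slides upright if pushed low on the sleeve. Origin: centre of the underside; x to the brass lock knob (14 mm out, 38 up), at first facing away from the robot +-40 deg
- cap_a (a joint): cap of rest_a, pushed down into its sleeve: 0 = up, 0.016 m = on its stop. A sound (stiff) spring needs about 4 N to start and 11 N at 10 mm down, 16 N at the stop; a tired (weak) one about 2 N to start, 4 N at 10 mm, 5 N at the stop. It springs back up when let go
- cap_b (a joint): cap of rest_b, pushed down into its sleeve: 0 = up, 0.016 m = on its stop. A sound (stiff) spring needs about 4 N to start and 11 N at 10 mm down, 16 N at the stop; a tired (weak) one about 2 N to start, 4 N at 10 mm, 5 N at the stop. It springs back up when let go
- cap_c (a joint): cap of rest_c, pushed down into its sleeve: 0 = up, 0.016 m = on its stop. A sound (stiff) spring needs about 4 N to start and 11 N at 10 mm down, 16 N at the stop; a tired (weak) one about 2 N to start, 4 N at 10 mm, 5 N at the stop. It springs back up when let go
- marking_gauge: wooden marking gauge lying across the far end of the plate, stem 200 x 18 x 18 mm, stock 52 x 28 x 32 mm, brass screw to 42 mm high; origin at the middle of the stem's underside; leave it
- pine_offcut: pine offcut 34 x 100 x 26 mm at the far end of the plywood tray; origin at the centre of its underside; leave it
- bracket: bent steel bracket 32 x 90 mm, 22 mm high, at the far end of the steel tray; origin at the centre of its underside; leave it
- coping_saw: coping saw lying flat on the bench to the left, about 270 x 120 mm and 30 mm high; origin where the handle meets the bow; leave it
- mallet: wooden mallet lying on the bench to the right, head 85 x 120 x 60 mm, handle 200 mm; origin under the head; leave it
- glue: white glue bottle standing to the left, 62 mm across and 180 mm high; origin at the centre of its underside; leave it
- tape_measure: grey tape measure standing on the bench to the right, 72 x 38 x 66 mm; origin at the centre of its underside; leave it
Not all that is in view belongs to the job. What is shaped like the rest_a but blue or orange is not meant.

How it is judged (in metres and radians):
On the way, in this order (a step that is already met when the one before it is completed fails the run):
1. a first rest, standing on the plate, is pressed down by 7 mm or more while all three are still on the plate (((value of joint cap_a above 0.007 m and y of rest_a in the frame of plate between -0.1 and 0.1 m) or (value of joint cap_b above 0.007 m and y of rest_b in the frame of plate between -0.1 and 0.1 m) or (value of joint cap_c above 0.007 m and y of rest_c in the frame of plate between -0.1 and 0.1 m)) and y of rest_a in the frame of plate between -0.1 and 0.1 m and y of rest_b in the frame of plate between -0.1 and 0.1 m and y of rest_c in the frame of plate between -0.1 and 0.1 m), for 0.15 s.
2. with one rest in its right tray, another one still on the plate is pressed down by 7 mm or more (((value of joint cap_a above 0.007 m and y of rest_a in the frame of plate between -0.1 and 0.1 m) or (value of joint cap_b above 0.007 m and y of rest_b in the frame of plate between -0.1 and 0.1 m) or (value of joint cap_c above 0.007 m and y of rest_c in the frame of plate between -0.1 and 0.1 m)) and ((y of rest_a in the frame of wood_tray between -0.034 and 0.03 m and z of rest_a in the frame of wood_tray below 0.01 m) or (y of rest_b in the frame of steel_tray between -0.03 and 0.034 m and z of rest_b in the frame of steel_tray below 0.01 m) or (y of rest_c in the frame of wood_tray between -0.034 and 0.03 m and z of rest_c in the frame of wood_tray below 0.01 m))), for 0.15 s.
3. with two rests in their right trays, the last one on the plate is pressed down by 7 mm or more (((value of joint cap_a above 0.007 m and y of rest_a in the frame of plate between -0.1 and 0.1 m) or (value of joint cap_b above 0.007 m and y of rest_b in the frame of plate between -0.1 and 0.1 m) or (value of joint cap_c above 0.007 m and y of rest_c in the frame of plate between -0.1 and 0.1 m)) and ((y of rest_a in the frame of wood_tray between -0.034 and 0.03 m and z of rest_a in the frame of wood_tray below 0.01 m and y of rest_b in the frame of steel_tray between -0.03 and 0.034 m and z of rest_b in the frame of steel_tray below 0.01 m) or (y of rest_a in the frame of wood_tray between -0.034 and 0.03 m and z of each of rest_a, rest_c in the frame of wood_tray below 0.01 m and y of rest_c in the frame of wood_tray between -0.034 and 0.03 m) or (y of rest_b in the frame of steel_tray between -0.03 and 0.034 m and z of rest_b in the frame of steel_tray below 0.01 m and y of rest_c in the frame of wood_tray between -0.034 and 0.03 m and z of rest_c in the frame of wood_tray below 0.01 m))), for 0.15 s.
At the end, for the whole second after the job is handed in: every sound rest (about 11 N at 10 mm) stands in the plywood tray and every tired one (about 4 N) in the steel tray: upright within 0.1 rad, on the tray floor, the foot no more than about 6 mm out over the open edge, at rest and with the cap up (y of rest_a in the frame of wood_tray between -0.034 and 0.03 m and x of rest_a in the frame of wood_tray between -0.15 and 0.15 m and z of each of rest_a, rest_c in the frame of wood_tray below 0.01 m and angle between each of rest_a, rest_b, rest_c's own z axis and vertical below 0.1 rad and linear speed of each of rest_a, rest_b, rest_c below 0.02 m/s and value of joint each of cap_a, cap_b, cap_c below 0.003 m and y of rest_b in the frame of steel_tray between -0.03 and 0.034 m and x of rest_b in the frame of steel_tray between -0.15 and 0.15 m and z of rest_b in the frame of steel_tray below 0.01 m and y of rest_c in the frame of wood_tray between -0.034 and 0.03 m and x of rest_c in the frame of wood_tray between -0.15 and 0.15 m); the robot touches nothing.
It fails at once if a rest is knocked over (tilted more than 0.5 rad) (angle between any of rest_a, rest_b, rest_c's own z axis and vertical above 0.5 rad).
It fails at once if one of the other things is moved by more than 30 mm (distance of any of marking_gauge, pine_offcut, bracket, coping_saw, mallet, glue, tape_measure from where it was at the start of the episode above 0.03 m).
It also fails if it takes over 64 s, if anything falls off the work surface, if the arm or the gripper's body presses on something with over 40 N, if the wrist force passes 120 N, or if a joint passes its speed limit or range.

## Robot

A 6-joint arm with a two-finger parallel gripper is mounted at the origin on the work surface. World frame = base frame: x ahead of the robot, y to its left, z up, the work surface at z = 0. Lengths are in mm, angles in rad, forces in N, time in s.
With the tool pointing down it reaches from about 300 to 775 mm from the base axis. Payload 14.6 kg.
Tool frame: the origin (TCP) lies on the centre line of the jaws, within the pads' length; the fingertips stand manip.finger_overhang ahead of it and the grasp point (between the pads) lies 11 mm behind it (manip.finger_overhang is the distance from the TCP to the fingertips, in mm); y points along the fingers, x is the direction in which the jaws open and shut, and the axes are right-handed (so a half turn about y gives the same grasp; the last joint's range is limited). The gripper opens to 94 mm and grips with 3 to 60 N. Pads are 16 mm wide; open, the fingers measure 119 mm over their backs; the gripper's body (75 mm by 177 mm) begins 78 mm behind the grasp point.
Start: joints at [1.103, 0.3, 1.521, -0, 1.321, -0.067], TCP at [214.582, 506.403, 213.446] pointing down, gripper open.
Joint ranges: [-3.03, 3.03], [-0.79, 2.21], [0.23, 2.52], [-1.04, 4.18], [0, 3.07], [-2.55, 2.55]. Speed limits (rad/s): [2.22, 2.22, 2.57, 3.14, 3.14, 3.14].

## Interface

Orientations are given as [roll, pitch, yaw] about the fixed x, y, z axes, in that order (R = Rz(yaw) Ry(pitch) Rx(roll)).
In Python, from cell import monitor, viewer, ticket, manip gives the robot as it stands.
- The arm moves only by the shell command python3 -m jog 'ROWS' [FORCE]. ROWS is JSON, a list of rows, each an object of numbers: "grip": the finger opening in cm, from 0 to 9.4; "dx", "dy", "dz": the shift along the tool's x, y, z in cm; "spin": the turn about the tool's y in degrees. In form: [{"grip": .., "dx": .., "dy": .., "dz": .., "spin": ..}, ...]. A call has 1 to 20 rows; each row is the pose to reach, as a shift and turn from the pose commanded when the call began, along the tool's axes at that moment; what a row does not reach only later rows make up. A row lasts 1/8 s, in which the tool goes at most 62.5 mm and 10.7 degrees, less where a joint would pass 70% of its speed; a pose out of reach is approached as far as the arm can. A call with a gripper value outside its range is refused whole. The fingers move at their own pace and stop on an object; FORCE is the grip in N (left out, the last holds). Time passes only in rows, so rows that repeat a pose let the fingers close. It gives the time, the measured TCP pose, the force and the opening at its end, in the units of the state.
- monitor.read_state(): the state, without advancing time (a new reading comes with each control period).
- viewer.camera(name): name is "scene" or "top"; returns a dict with "color" (480x640x3 uint8, red, green, blue), "vertical_fov" (degrees; the focal length in pixels is half the picture's height over the tangent of half this angle, whatever the lens; pixels are square), "cx", "cy" (the principal point, pixels), "k1" (the pictures are not rectified: a ray, as slopes to the right and down, at radius r is drawn at 1 + k1 r^2 times it, then the intrinsics apply), "rvec" (rotation vector, rad) and "tvec" (3), from world to camera coordinates, as OpenCV has them. Camera axes: x right, y down, z forward; pixel columns grow to the right and rows downward; lengths in mm; the calibration is good to about 2 mm. A picture is of the moment at which its call begins. There is no depth.
- ticket.sign_off(): hands the job in, once; it reports no verdict.
The state is a dict: "clock": time; "joints": joint angles; "qd": joint speeds; "effort": joint torques, N m; "eef_pos": TCP position; "eef_rot": TCP orientation; "wrist_force": force on the tool from outside, world axes, zero at the start; "moment": the same for the moment, N m; "finger_gap": finger opening in mm.
Only numpy, scipy, OpenCV 4.12 (cv2) and the standard library are available. Lean on these libraries where they do the work, as an engineer would, in place of code of your own. Each camera call takes 0.05 s, during which the arm holds its last target. There are 200 camera calls.

## Working session

There is one attempt and no reset: what is moved stays moved. The work goes in short steps, Python scripts to look and compute and a shell command to move; the robot and the scene stay as the last step left them, time stands still between calls to the robot, and variables do not carry over. Pictures are saved under pics/ and viewed, about 8 in all and at most 12, crops included, and the job is handed in when it is done.

```bash
mkdir -p pics; ls; python3 - <<'E'
from cell import monitor, viewer, manip
import cv2
s=monitor.read_state(); print(s); print(manip.finger_overhang)
for n in("top","scene"):
    c=viewer.camera(n); cv2.imwrite(f"pics/{n}0.png",c["color"][:,:,::-1]); print({k:v for k,v in c.items() if k!="color"})
E
```

```text
pics
{'clock': 0.0, 'joints': array([ 1.10339706e+00,  3.00481671e-01,  1.52155529e+00,  1.72083925e-05,
        1.32070953e+00, -6.65937226e-02]), 'qd': array([ 0.00229093,  0.00198642, -0.00045475, -0.00125024, -0.00050358,
       -0.00138577]), 'effort': array([ 1.18653523e-03, -5.31797898e+01, -3.52743816e+01,  7.08540785e-02,
        2.43704132e-02, -1.60644604e-04]), 'eef_pos': array([214.47268549, 506.19304715, 212.89143935]), 'eef_rot': array([-1.57070291e+00,  1.15017171e-03,  1.16998656e+00]), 'wrist_force': array([ 0.52430566,  0.34643713, -1.14817873]), 'moment': array([ 0.01994396, -0.03268744,  0.0036532 ]), 'finger_gap': 94.3073006666019}
8.0
{'vertical_fov': 44.02116034018935, 'cx': 326.98118652100794, 'cy': 239.97887321948954, 'k1': 0.01014451763204003, 'rvec': array([ 2.14871319, -2.18273335,  0.13893708]), 'tvec': array([ -26.03380336,  483.05645327, 1699.416921  ])}
{'vertical_fov': 46.04080504281401, 'cx': 317.97572704981866, 'cy': 240.5661817664529, 'k1': 0.004329721480365559, 'rvec': array([ 1.43083772,  2.06556887, -0.93006408]), 'tvec': array([ 185.61443585, -251.76582169, 1613.85603054])}
```

View pics/top0.png

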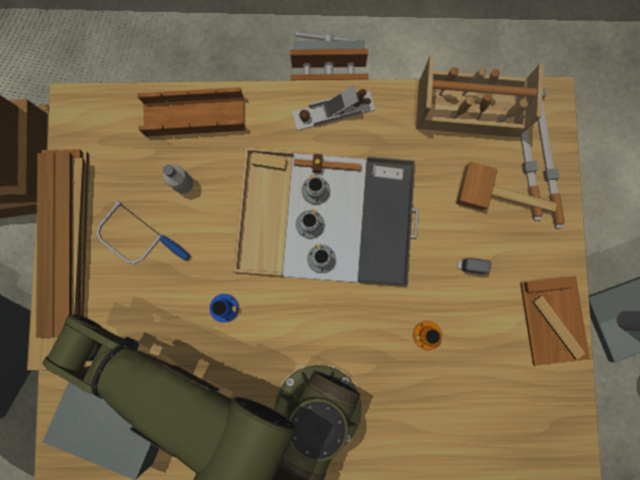

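View pics/scene0.png

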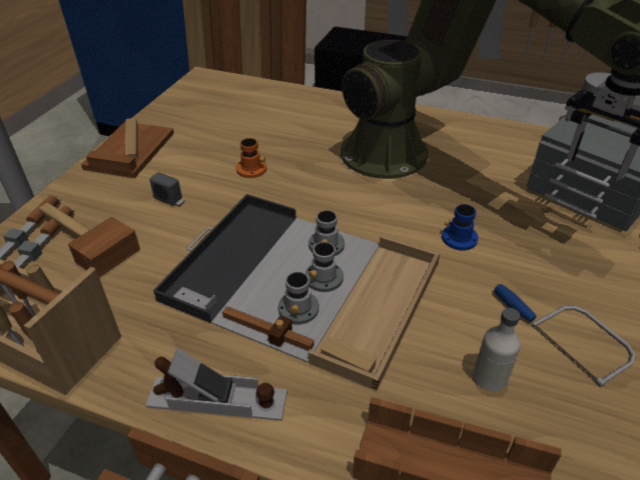

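The top view shows the plate at about (286–366, 155–283). The caps are at about (316,185), (310,221) and (321,257), with the plywood tray on the left and the dark tray on the right. I'll enlarge that area.

```bash
python3 - <<'E'
import cv2
a=cv2.imread("pics/top0.png")[145:292,230:425]
cv2.imwrite("pics/crop0.png",cv2.resize(a,None,fx=4,fy=4,interpolation=cv2.INTER_CUBIC))
E
```

```text
(no output)
```

View pics/crop0.png

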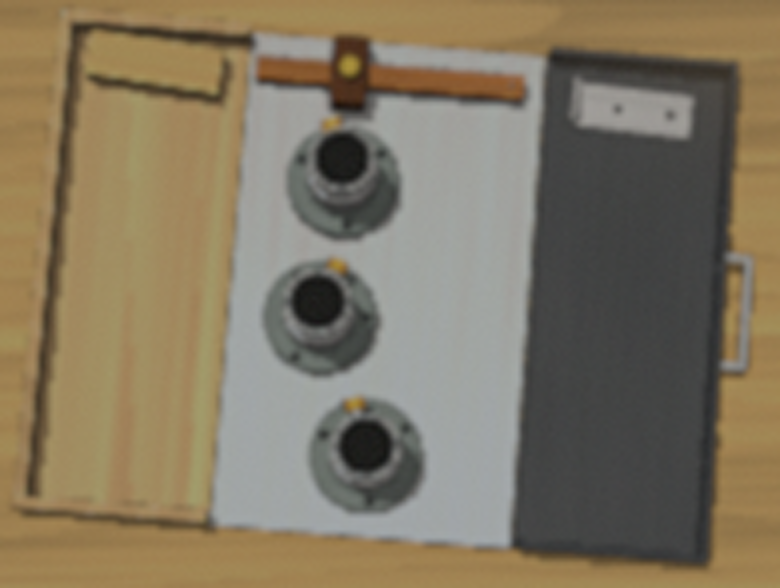

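The crop shows the plate corners at (252,36), (548,50), (515,548) and (212,525). The cap faces are at (341,157), (317,301) and (365,446), and the foot centres at about (344,182), (321,318) and (367,456).

```bash
cat > h.py <<'E'
import numpy as np, cv2
from cell import viewer, monitor
def world(c,uv,z):
    f=240/np.tan(np.radians(c["vertical_fov"]/2)); K=np.array([[f,0,c["cx"]],[0,f,c["cy"]],[0,0,1.]])
    s=cv2.undistortPoints(np.array(uv,float).reshape(-1,1,2),K,np.array([c["k1"],0,0,0.])).reshape(-1,2)
    R=cv2.Rodrigues(c["rvec"])[0]; o=-R.T@c["tvec"]; d=np.c_[s,np.ones(len(s))]@R
    return o+d*((z-o[2])/d[:,2])[:,None]
def proj(c,P):
    f=240/np.tan(np.radians(c["vertical_fov"]/2)); K=np.array([[f,0,c["cx"]],[0,f,c["cy"]],[0,0,1.]])
    return cv2.projectPoints(np.array(P,float),c["rvec"],c["tvec"],K,np.array([c["k1"],0,0,0.]))[0].reshape(-1,2)
def crop(p,x0=230,y0=145,k=4): return (np.array(p,float)+.5)/k-.5+[x0,y0]
E
python3 - <<'E'
from h import *
np.set_printoptions(precision=1,suppress=True)
c=viewer.camera("top")
co=world(c,crop([(252,36),(548,50),(515,548),(212,525)]),6)
print(co); ctr=co.mean(0)
e=(co[0]-co[3]+co[1]-co[2]); yaw=np.arctan2(e[1],e[0]); print("plate",ctr,np.degrees(yaw),np.linalg.norm(co[0]-co[3]),np.linalg.norm(co[0]-co[1]))
cap=world(c,crop([(341,157),(317,301),(365,446)]),86); ft=world(c,crop([(344,182),(321,318),(367,456)]),12)
print(cap,ft)
R=np.array([[np.cos(yaw),np.sin(yaw)],[-np.sin(yaw),np.cos(yaw)]])
print((cap-ctr)[:,:2]@R.T,(ft-ctr)[:,:2]@R.T)
E
```

```text
[[ 747.5   64.9    6. ]
 [ 733.7 -156.9    6. ]
 [ 361.2 -123.7    6. ]
 [ 381.5   97.6    6. ]]
plate [555.9 -29.5   6. ] -5.096323537650238 367.42698777829264 222.14813488134251
[[637.   -1.1  86. ]
 [533.7  17.2  86. ]
 [430.5 -15.1  86. ]] [[634.   -2.5  12. ]
 [532.3  15.8  12. ]
 [429.8 -16.5  12. ]]
[[  78.2   35.5]
 [ -26.3   44.6]
 [-126.2    3.2]] [[  75.3   33.8]
 [ -27.5   43.1]
 [-126.8    1.8]]
```

```bash
cat >> h.py <<'E'
from scipy.spatial.transform import Rotation as Ro
def rows(*targets, yaw=84.9):   # from the measured pose: shifts (cm, tool axes) and spin (deg) for each world target (mm)
    s=monitor.read_state(); R=Ro.from_euler("xyz",s["eef_rot"]).as_matrix()
    print("yaw",np.degrees(s["eef_rot"][2]).round(1),"pos",s["eef_pos"].round(1),"F",s["wrist_force"].round(2),"gap",round(s["finger_gap"],1),"t",s["clock"])
    for t in targets:
        print(t,(R.T@(np.array(t)-s["eef_pos"])/10).round(2),"spin",(np.degrees(s["eef_rot"][2])-yaw).round(1))
E
python3 -c "
from h import *
rows((430,-16,200),(430,-16,110))"
```

```text
yaw 67.0 pos [214.5 506.3 213. ] F [-0.18  0.83 -0.3 ] gap 93.7 t 0.15
(430, -16, 200) [-39.68   1.34 -40.22] spin -17.9
(430, -16, 110) [-39.67  10.34 -40.22] spin -17.9
```

```bash
python3 -m jog '[{"grip":0,"dx":-39.7,"dy":1.3,"dz":-40.2,"spin":-17.9},{"grip":0,"dx":-39.7,"dy":1.3,"dz":-40.2,"spin":-17.9},{"grip":0,"dx":-39.7,"dy":1.3,"dz":-40.2,"spin":-17.9},{"grip":0,"dx":-39.7,"dy":1.3,"dz":-40.2,"spin":-17.9},{"grip":0,"dx":-39.7,"dy":1.3,"dz":-40.2,"spin":-17.9},{"grip":0,"dx":-39.7,"dy":1.3,"dz":-40.2,"spin":-17.9},{"grip":0,"dx":-39.7,"dy":1.3,"dz":-40.2,"spin":-17.9},{"grip":0,"dx":-39.7,"dy":1.3,"dz":-40.2,"spin":-17.9},{"grip":0,"dx":-39.7,"dy":1.3,"dz":-40.2,"spin":-17.9},{"grip":0,"dx":-39.7,"dy":1.3,"dz":-40.2,"spin":-17.9},{"grip":0,"dx":-39.7,"dy":1.3,"dz":-40.2,"spin":-17.9},{"grip":0,"dx":-39.7,"dy":1.3,"dz":-40.2,"spin":-17.9},{"grip":0,"dx":-39.7,"dy":1.3,"dz":-40.2,"spin":-17.9},{"grip":0,"dx":-39.7,"dy":1.3,"dz":-40.2,"spin":-17.9}]' 20; python3 -c "
from h import *
rows((430,-16,104),(430,-16,89))"
```

```text
clock: 1.9
eef_pos: [429.8, -15.4, 200.6]
eef_rot: [-1.571, -0.0, 1.484]
wrist_force: [-0.2, -0.4, -0.0]
finger_gap: 0.6
yaw 85.0 pos [429.8 -15.4 200.6] F [-0.23 -0.4  -0.02] gap 0.6 t 1.9
(430, -16, 104) [-0.06  9.66 -0.03] spin 0.1
(430, -16, 89) [-0.06 11.16 -0.03] spin 0.1
```

```bash
python3 -m jog '[{"grip":0,"dy":5},{"grip":0,"dy":9},{"grip":0,"dy":9.6},{"grip":0,"dy":10.2},{"grip":0,"dy":10.7},{"grip":0,"dy":11.1},{"grip":0,"dy":11.1},{"grip":0,"dy":11.1},{"grip":0,"dy":11.1}]'
```

```text
validation failed for argument at $[0]...
```

```bash
python3 -m jog '[{"grip":0,"dx":0,"dy":5,"dz":0,"spin":0},{"grip":0,"dx":0,"dy":9,"dz":0,"spin":0},{"grip":0,"dx":0,"dy":9.6,"dz":0,"spin":0},{"grip":0,"dx":0,"dy":10.2,"dz":0,"spin":0},{"grip":0,"dx":0,"dy":10.7,"dz":0,"spin":0},{"grip":0,"dx":0,"dy":11.1,"dz":0,"spin":0},{"grip":0,"dx":0,"dy":11.1,"dz":0,"spin":0},{"grip":0,"dx":0,"dy":11.1,"dz":0,"spin":0},{"grip":0,"dx":0,"dy":11.1,"dz":0,"spin":0}]'
```

```text
clock: 3.02
eef_pos: [430.5, -15.9, 91.1]
eef_rot: [-1.573, -0.0, 1.482]
wrist_force: [-5.2, 1.9, 10.1]
finger_gap: 0.7
```

About 10 N at about 9 mm, so this one is sound. I'll press a touch more, then rise, open and straddle the sleeve.

```bash
python3 -m jog '[{"grip":0,"dx":0,"dy":0.2,"dz":0,"spin":0},{"grip":0,"dx":0,"dy":0.2,"dz":0,"spin":0},{"grip":0,"dx":0,"dy":0.2,"dz":0,"spin":0}]'; python3 -m jog '[{"grip":0,"dx":0,"dy":-2,"dz":0,"spin":0},{"grip":7.8,"dx":0,"dy":-3.5,"dz":0,"spin":0},{"grip":7.8,"dx":0,"dy":-3.5,"dz":0,"spin":0},{"grip":7.8,"dx":0,"dy":-3.5,"dz":0,"spin":0},{"grip":7.8,"dx":0,"dy":-3.5,"dz":0,"spin":0},{"grip":7.8,"dx":0,"dy":-3.5,"dz":0,"spin":0},{"grip":7.8,"dx":0,"dy":-3.5,"dz":0,"spin":0}]'; python3 -c "
from h import *
rows((430,-16,30))"
```

```text
clock: 3.4
eef_pos: [430.5, -15.9, 89.2]
eef_rot: [-1.573, -0.0, 1.482]
wrist_force: [-6.6, 1.1, 11.9]
finger_gap: 0.3
clock: 4.28
eef_pos: [429.8, -16.0, 122.2]
eef_rot: [-1.57, -0.0, 1.482]
wrist_force: [-0.5, 0.0, 0.9]
finger_gap: 57.0
yaw 84.9 pos [429.8 -16.  122.2] F [-0.51  0.03  0.86] gap 57.0 t 4.275
(430, -16, 30) [ 0.    9.22 -0.03] spin 0.0
```

```bash
python3 -m jog '[{"grip":7.8,"dx":0,"dy":0,"dz":0,"spin":0},{"grip":7.8,"dx":0,"dy":0,"dz":0,"spin":0},{"grip":7.8,"dx":0,"dy":0,"dz":0,"spin":0},{"grip":7.8,"dx":0,"dy":4,"dz":0,"spin":0},{"grip":7.8,"dx":0,"dy":8,"dz":0,"spin":0},{"grip":7.8,"dx":0,"dy":9.2,"dz":0,"spin":0},{"grip":7.8,"dx":0,"dy":9.2,"dz":0,"spin":0}]'; python3 -m jog '[{"grip":4,"dx":0,"dy":0,"dz":0,"spin":0},{"grip":4,"dx":0,"dy":0,"dz":0,"spin":0},{"grip":4,"dx":0,"dy":0,"dz":0,"spin":0},{"grip":4,"dx":0,"dy":0,"dz":0,"spin":0}]' 20;  python3 -c "
from h import *
y=np.radians(84.9);p=monitor.read_state()['eef_pos'];d=np.array([np.cos(y),np.sin(y)])
w=np.array([556,-29.5])+175*d; print(w, p)
rows((w[0]-11.3,w[1],30));print((w-p[:2])@d)"
```

```text
clock: 5.15
eef_pos: [429.9, -16.0, 30.6]
eef_rot: [-1.57, -0.0, 1.482]
wrist_force: [-0.4, 0.8, -0.1]
finger_gap: 78.2
clock: 5.65
eef_pos: [430.2, -16.1, 31.0]
eef_rot: [-1.572, 0.0, 1.482]
wrist_force: [-0.6, -0.1, 7.0]
finger_gap: 51.8
[571.55650195 144.80718645] [430.17167654 -16.05365836  31.03442777]
yaw 84.9 pos [430.2 -16.1  31. ] F [-0.63 -0.1   7.04] gap 51.8 t 5.65
(np.float64(560.2565019516273), np.float64(144.80718644688469), 30) [ 17.17   0.11 -11.54] spin 0.0
172.79231188496252
```

```bash
python3 -m jog '[{"grip":4,"dx":1,"dy":-0.05,"dz":0,"spin":0},{"grip":4,"dx":3,"dy":-0.05,"dz":0,"spin":0},{"grip":4,"dx":5,"dy":-0.05,"dz":0,"spin":0},{"grip":4,"dx":7,"dy":-0.05,"dz":0,"spin":0},{"grip":4,"dx":9,"dy":-0.05,"dz":0,"spin":0},{"grip":4,"dx":11,"dy":-0.05,"dz":0,"spin":0},{"grip":4,"dx":13,"dy":-0.05,"dz":0,"spin":0},{"grip":4,"dx":15,"dy":-0.05,"dz":0,"spin":0},{"grip":4,"dx":16.5,"dy":-0.05,"dz":0,"spin":0},{"grip":4,"dx":17.2,"dy":-0.05,"dz":0,"spin":0},{"grip":4,"dx":17.2,"dy":0.15,"dz":0,"spin":0},{"grip":4,"dx":17.2,"dy":0.15,"dz":0,"spin":0}]'; python3 - <<'E'
from h import *
c=viewer.camera("top"); a=c["color"][145:292,230:425,::-1]; cv2.imwrite("pics/crop1.png",cv2.resize(a,None,fx=4,fy=4,interpolation=cv2.INTER_CUBIC))
E
```

```text
clock: 7.15
eef_pos: [445.0, 155.3, 29.1]
eef_rot: [-1.571, -0.0, 1.482]
wrist_force: [-0.9, 3.7, -4.5]
finger_gap: 51.6
```

View pics/crop1.png

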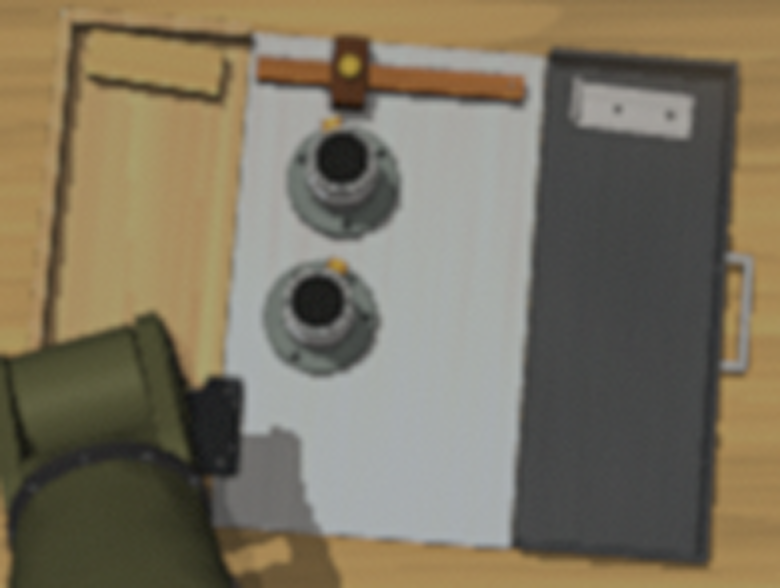

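The other two rests and the gauge haven't moved, and the first rest is under the arm over the plywood tray. Now lowering, releasing and rising.

```bash
python3 -m jog '[{"grip":4,"dx":0,"dy":0.1,"dz":0,"spin":0},{"grip":7.6,"dx":0,"dy":0.1,"dz":0,"spin":0},{"grip":7.6,"dx":0,"dy":0.1,"dz":0,"spin":0},{"grip":7.6,"dx":0,"dy":0.1,"dz":0,"spin":0},{"grip":7.6,"dx":0,"dy":0.1,"dz":0,"spin":0},{"grip":7.6,"dx":0,"dy":0.1,"dz":0,"spin":0},{"grip":7.6,"dx":0,"dy":-5,"dz":0,"spin":0},{"grip":0,"dx":0,"dy":-10,"dz":0,"spin":0},{"grip":0,"dx":0,"dy":-12,"dz":0,"spin":0},{"grip":0,"dx":0,"dy":-12,"dz":0,"spin":0}]'; python3 -c "
from h import *
rows((533,16.5,150),(533,16.5,104),(533,16.5,89))"
```

```text
clock: 8.45
eef_pos: [445.6, 155.5, 150.0]
eef_rot: [-1.573, -0.001, 1.482]
wrist_force: [-0.7, -0.6, 0.8]
finger_gap: 49.6
yaw 84.9 pos [445.6 155.5 150. ] F [-0.67 -0.6   0.76] gap 49.6 t 8.45
(533, 16.5, 150) [-1.308e+01  1.000e-02 -9.940e+00] spin 0.0
(533, 16.5, 104) [-13.08   4.61  -9.92] spin 0.0
(533, 16.5, 89) [-13.08   6.11  -9.92] spin 0.0
```

```bash
python3 -m jog '[{"grip":0,"dx":-4,"dy":0,"dz":-3,"spin":0},{"grip":0,"dx":-8,"dy":0,"dz":-6,"spin":0},{"grip":0,"dx":-13.1,"dy":0,"dz":-9.9,"spin":0},{"grip":0,"dx":-13.1,"dy":0,"dz":-9.9,"spin":0},{"grip":0,"dx":-13.1,"dy":0,"dz":-9.9,"spin":0},{"grip":0,"dx":-13.1,"dy":3.5,"dz":-9.9,"spin":0},{"grip":0,"dx":-13.1,"dy":4.6,"dz":-9.9,"spin":0},{"grip":0,"dx":-13.1,"dy":5.2,"dz":-9.9,"spin":0},{"grip":0,"dx":-13.1,"dy":5.7,"dz":-9.9,"spin":0},{"grip":0,"dx":-13.1,"dy":6.2,"dz":-9.9,"spin":0},{"grip":0,"dx":-13.1,"dy":6.2,"dz":-9.9,"spin":0},{"grip":0,"dx":-13.1,"dy":6.2,"dz":-9.9,"spin":0},{"grip":0,"dx":-13.1,"dy":6.2,"dz":-9.9,"spin":0}]'
```

```text
clock: 10.07
eef_pos: [532.4, 16.2, 87.3]
eef_rot: [-1.572, -0.0, 1.482]
wrist_force: [0.7, 2.9, 4.4]
finger_gap: 0.6
```

About 4.4 N at about 12 mm, so this one is tired. While it's held down I'll check the first rest's placement, because step 2 depends on it.

```bash
python3 - <<'E'
from h import *
c=viewer.camera("scene"); a=c["color"][180:390,150:450,::-1]; t=viewer.camera("top")["color"][145:292,230:425,::-1]
b=cv2.resize(a,(420,294),interpolation=cv2.INTER_CUBIC); d=cv2.resize(t,(380,294),interpolation=cv2.INTER_CUBIC)
cv2.imwrite("pics/two1.png",np.hstack([b,d])[:, :800])
E
```

```text
(no output)
```

View pics/two1.png

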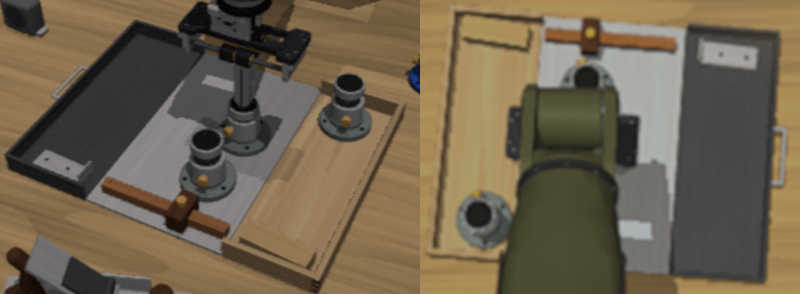

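The scene view shows the first rest upright and wholly inside the plywood tray, and the mid cap pressed down. Next I grip the mid rest and slide it to the steel tray.

```bash
python3 -m jog '[{"grip":0,"dx":0,"dy":-2,"dz":0,"spin":0},{"grip":7.8,"dx":0,"dy":-3.5,"dz":0,"spin":0},{"grip":7.8,"dx":0,"dy":-3.5,"dz":0,"spin":0},{"grip":7.8,"dx":0,"dy":-3.5,"dz":0,"spin":0},{"grip":7.8,"dx":0,"dy":-3.5,"dz":0,"spin":0},{"grip":7.8,"dx":0,"dy":-3.5,"dz":0,"spin":0},{"grip":7.8,"dx":0,"dy":-3.5,"dz":0,"spin":0},{"grip":7.8,"dx":0,"dy":-3.5,"dz":0,"spin":0},{"grip":7.8,"dx":0,"dy":-3.5,"dz":0,"spin":0},{"grip":7.8,"dx":0,"dy":0,"dz":0,"spin":0},{"grip":7.8,"dx":0,"dy":4,"dz":0,"spin":0},{"grip":7.8,"dx":0,"dy":5.7,"dz":0,"spin":0},{"grip":7.8,"dx":0,"dy":5.7,"dz":0,"spin":0},{"grip":4,"dx":0,"dy":5.7,"dz":0,"spin":0},{"grip":4,"dx":0,"dy":5.7,"dz":0,"spin":0},{"grip":4,"dx":0,"dy":5.7,"dz":0,"spin":0},{"grip":4,"dx":0,"dy":5.7,"dz":0,"spin":0},{"grip":4,"dx":0,"dy":5.7,"dz":0,"spin":0}]' 20;  python3 -c "
from h import *
y=np.radians(84.9);p=monitor.read_state()['eef_pos'];d=np.array([np.cos(y),np.sin(y)])
rows();print((np.array([556,-29.5])-175*d-p[:2])@d)"
```

```text
clock: 12.42
eef_pos: [532.4, 16.1, 30.7]
eef_rot: [-1.572, 0.0, 1.482]
wrist_force: [-2.1, -0.3, 7.1]
finger_gap: 51.4
yaw 84.9 pos [532.4  16.1  30.7] F [-2.1  -0.25  7.12] gap 51.4 t 12.425
-218.3140355786733
```

```bash
python3 -m jog '[{"grip":4,"dx":-1,"dy":-0.05,"dz":0,"spin":0},{"grip":4,"dx":-3,"dy":-0.05,"dz":0,"spin":0},{"grip":4,"dx":-5,"dy":-0.05,"dz":0,"spin":0},{"grip":4,"dx":-7,"dy":-0.05,"dz":0,"spin":0},{"grip":4,"dx":-9,"dy":-0.05,"dz":0,"spin":0},{"grip":4,"dx":-11,"dy":-0.05,"dz":0,"spin":0},{"grip":4,"dx":-13,"dy":-0.05,"dz":0,"spin":0},{"grip":4,"dx":-15,"dy":-0.05,"dz":0,"spin":0},{"grip":4,"dx":-17,"dy":-0.05,"dz":0,"spin":0},{"grip":4,"dx":-19,"dy":-0.05,"dz":0,"spin":0},{"grip":4,"dx":-21,"dy":-0.05,"dz":0,"spin":0},{"grip":4,"dx":-21.8,"dy":-0.05,"dz":0,"spin":0},{"grip":4,"dx":-21.8,"dy":0.15,"dz":0,"spin":0},{"grip":4,"dx":-21.8,"dy":0.25,"dz":0,"spin":0}]'; python3 -m jog '[{"grip":7.6,"dx":0,"dy":0,"dz":0,"spin":0},{"grip":7.6,"dx":0,"dy":0,"dz":0,"spin":0},{"grip":7.6,"dx":0,"dy":0,"dz":0,"spin":0},{"grip":7.6,"dx":0,"dy":0,"dz":0,"spin":0},{"grip":7.6,"dx":0,"dy":0,"dz":0,"spin":0},{"grip":7.6,"dx":0,"dy":-5,"dz":0,"spin":0},{"grip":0,"dx":0,"dy":-10,"dz":0,"spin":0},{"grip":0,"dx":0,"dy":-12,"dz":0,"spin":0},{"grip":0,"dx":0,"dy":-12,"dz":0,"spin":0}]'; python3 -c "
from h import *
rows((635.5,-1.5,150),(635.5,-1.5,104),(635.5,-1.5,88))"
```

```text
clock: 14.18
eef_pos: [512.8, -201.8, 28.6]
eef_rot: [-1.571, 0.002, 1.483]
wrist_force: [-12.8, -5.9, 18.4]
finger_gap: 51.9
clock: 15.3
eef_pos: [513.4, -201.3, 148.7]
eef_rot: [-1.573, 0.001, 1.482]
wrist_force: [0.2, -0.6, -0.3]
finger_gap: 49.7
yaw 84.9 pos [ 513.4 -201.3  148.7] F [ 0.21 -0.63 -0.27] gap 49.7 t 15.3
(635.5, -1.5, 150) [ 20.98  -0.13 -10.4 ] spin 0.0
(635.5, -1.5, 104) [ 20.98   4.47 -10.39] spin 0.0
(635.5, -1.5, 88) [ 20.98   6.07 -10.39] spin 0.0
```

```bash
python3 -m jog '[{"grip":0,"dx":4,"dy":0,"dz":-2,"spin":0},{"grip":0,"dx":8,"dy":0,"dz":-4,"spin":0},{"grip":0,"dx":13,"dy":0,"dz":-6.5,"spin":0},{"grip":0,"dx":18,"dy":0,"dz":-9,"spin":0},{"grip":0,"dx":21,"dy":0,"dz":-10.4,"spin":0},{"grip":0,"dx":21,"dy":0,"dz":-10.4,"spin":0},{"grip":0,"dx":21,"dy":0,"dz":-10.4,"spin":0},{"grip":0,"dx":21,"dy":3.5,"dz":-10.4,"spin":0},{"grip":0,"dx":21,"dy":4.5,"dz":-10.4,"spin":0},{"grip":0,"dx":21,"dy":5.1,"dz":-10.4,"spin":0},{"grip":0,"dx":21,"dy":5.6,"dz":-10.4,"spin":0},{"grip":0,"dx":21,"dy":6.1,"dz":-10.4,"spin":0},{"grip":0,"dx":21,"dy":6.1,"dz":-10.4,"spin":0},{"grip":0,"dx":21,"dy":6.1,"dz":-10.4,"spin":0},{"grip":0,"dx":21,"dy":6.1,"dz":-10.4,"spin":0}]';  python3 - <<'E'
from h import *
c=viewer.camera("scene"); a=c["color"][180:390,150:450,::-1]; t=viewer.camera("top")["color"][145:292,230:425,::-1]
b=cv2.resize(a,(420,294),interpolation=cv2.INTER_CUBIC); d=cv2.resize(t,(380,294),interpolation=cv2.INTER_CUBIC)
cv2.imwrite("pics/two2.png",np.hstack([b,d])[:, :800])
E
```

```text
clock: 17.18
eef_pos: [635.0, -1.8, 88.6]
eef_rot: [-1.572, 0.001, 1.482]
wrist_force: [-9.9, -1.8, 12.5]
finger_gap: 0.6
```

View pics/two2.png

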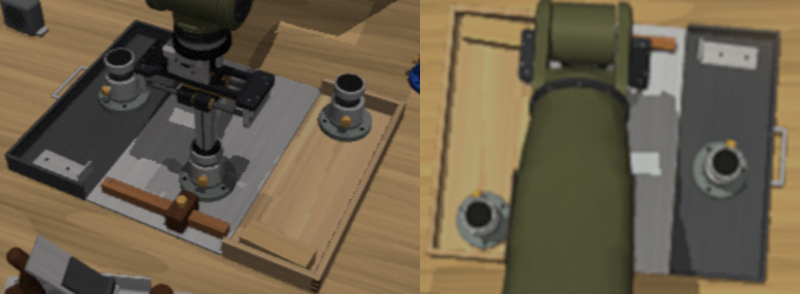

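The tired rest stands in the steel tray, and the third reads 12.5 N at about 11 mm, so it's sound. I'll grip it and slide it to the plywood tray, drifting 15 mm towards the robot to clear the offcut.

```bash
python3 -m jog '[{"grip":0,"dx":0,"dy":-2,"dz":0,"spin":0},{"grip":7.8,"dx":0,"dy":-3.5,"dz":0,"spin":0},{"grip":7.8,"dx":0,"dy":-3.5,"dz":0,"spin":0},{"grip":7.8,"dx":0,"dy":-3.5,"dz":0,"spin":0},{"grip":7.8,"dx":0,"dy":-3.5,"dz":0,"spin":0},{"grip":7.8,"dx":0,"dy":-3.5,"dz":0,"spin":0},{"grip":7.8,"dx":0,"dy":-3.5,"dz":0,"spin":0},{"grip":7.8,"dx":0,"dy":-3.5,"dz":0,"spin":0},{"grip":7.8,"dx":0,"dy":-3.5,"dz":0,"spin":0},{"grip":7.8,"dx":0,"dy":0,"dz":0,"spin":0},{"grip":7.8,"dx":0,"dy":4,"dz":0,"spin":0},{"grip":7.8,"dx":0,"dy":5.8,"dz":0,"spin":0},{"grip":7.8,"dx":0,"dy":5.8,"dz":0,"spin":0},{"grip":4,"dx":0,"dy":5.8,"dz":0,"spin":0},{"grip":4,"dx":0,"dy":5.8,"dz":0,"spin":0},{"grip":4,"dx":0,"dy":5.8,"dz":0,"spin":0},{"grip":4,"dx":0,"dy":5.8,"dz":0,"spin":0},{"grip":4,"dx":0,"dy":5.8,"dz":0,"spin":0}]' 20;  python3 -c "
from h import *
y=np.radians(84.9);p=monitor.read_state()['eef_pos'];d=np.array([np.cos(y),np.sin(y)])
rows();print((np.array([556,-29.5])+175*d-p[:2])@d)"
```

```text
clock: 19.52
eef_pos: [635.2, -1.4, 29.0]
eef_rot: [-1.572, 0.0, 1.482]
wrist_force: [-1.6, -3.3, 5.5]
finger_gap: 51.7
yaw 84.9 pos [635.2  -1.4  29. ] F [-1.65 -3.33  5.45] gap 51.7 t 19.525
139.92391009299752
```

```bash
python3 -m jog '[{"grip":4,"dx":1,"dy":-0.05,"dz":0.3,"spin":0},{"grip":4,"dx":3,"dy":-0.05,"dz":0.8,"spin":0},{"grip":4,"dx":5,"dy":-0.05,"dz":1.2,"spin":0},{"grip":4,"dx":7,"dy":-0.05,"dz":1.5,"spin":0},{"grip":4,"dx":9,"dy":-0.05,"dz":1.5,"spin":0},{"grip":4,"dx":11,"dy":-0.05,"dz":1.5,"spin":0},{"grip":4,"dx":13,"dy":-0.05,"dz":1.5,"spin":0},{"grip":4,"dx":14,"dy":-0.05,"dz":1.5,"spin":0},{"grip":4,"dx":14,"dy":0.1,"dz":1.5,"spin":0},{"grip":4,"dx":14,"dy":0.18,"dz":1.5,"spin":0}]'; python3 -m jog '[{"grip":7.6,"dx":0,"dy":0,"dz":0,"spin":0},{"grip":7.6,"dx":0,"dy":0,"dz":0,"spin":0},{"grip":7.6,"dx":0,"dy":0,"dz":0,"spin":0},{"grip":7.6,"dx":0,"dy":0,"dz":0,"spin":0},{"grip":7.6,"dx":0,"dy":0,"dz":0,"spin":0},{"grip":7.6,"dx":0,"dy":-5,"dz":0,"spin":0},{"grip":7.6,"dx":0,"dy":-10,"dz":0,"spin":0},{"grip":7.6,"dx":0,"dy":-14,"dz":0,"spin":0},{"grip":7.6,"dx":0,"dy":-16,"dz":3,"spin":0},{"grip":7.6,"dx":-5,"dy":-16,"dz":8,"spin":0},{"grip":7.6,"dx":-10,"dy":-16,"dz":13,"spin":0},{"grip":7.6,"dx":-14,"dy":-16,"dz":18,"spin":0},{"grip":7.6,"dx":-14,"dy":-16,"dz":22,"spin":0},{"grip":7.6,"dx":-14,"dy":-16,"dz":22,"spin":0},{"grip":7.6,"dx":-14,"dy":-16,"dz":22,"spin":0}]';  python3 - <<'E'
from h import *
a=viewer.camera("scene")["color"][180:390,150:450,::-1]; t=viewer.camera("top")["color"][145:292,230:425,::-1]
b=cv2.resize(a,(420,294),interpolation=cv2.INTER_CUBIC); d=cv2.resize(t,(380,294),interpolation=cv2.INTER_CUBIC)
cv2.imwrite("pics/two3.png",np.hstack([b,d])[:, :800])
E
```

```text
clock: 20.78
eef_pos: [632.5, 139.8, 27.0]
eef_rot: [-1.571, -0.001, 1.482]
wrist_force: [-2.8, 5.5, 2.9]
finger_gap: 51.8
clock: 22.65
eef_pos: [401.6, 19.7, 187.2]
eef_rot: [-1.572, -0.0, 1.482]
wrist_force: [0.4, 0.4, -0.7]
finger_gap: 76.2
```

View pics/two3.png

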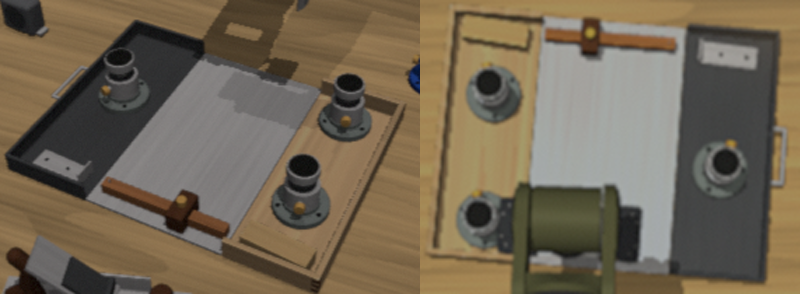

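All three rests stand upright with caps up, and the gripper is clear at z 187. The caps in the right half are at (489,80), (479,214) and (726,163). I'll check those numerically before handing in.

```bash
python3 - <<'E'
from h import *
c=viewer.camera("top")
p=np.array([(489,80),(479,214),(726,163)],float); uv=(p-[420,0])/[380/195,2]+[230,145]
w=world(c,uv,84+6)[:,:2]-[556,-29.5]; a=np.radians(-5.1)
q=w@np.array([[np.cos(a),-np.sin(a)],[np.sin(a),np.cos(a)]]); print("plate-frame",q.round(0)); print("tray y",(q[:,1]-[180,180,-180]).round(0))
E
```

```text
plate-frame [[  64.  175.]
 [-128.  173.]
 [ -29. -176.]]
tray y [-5. -7.  4.]
```

```bash
python3 -c "
from cell import ticket; print(ticket.sign_off())"
```

```text
the job is handed in; nothing more can be done
None
```

All three rests are sorted and the job was handed in at about 23 s of the 64 s allowed; the hand-in reports no verdict. I pressed each one, gripped it low on the sleeve and slid it into its tray before pressing the next.

| Rest (by starting place) | Force felt | Verdict | Tray | Measured y in tray |
|---|---|---|---|---|
| Near | 10–12 N at 9–11 mm | sound | plywood | −7 mm |
| Middle | 4.4 N at about 12 mm | tired | steel | +4 mm |
| Far | 12.5 N at about 11 mm | sound | plywood | −5 mm |

- **Position:** the y positions are well inside the allowed bands (−34 to +30 mm in the plywood tray, −30 to +34 mm in the steel one). The x positions are also inside ±150 mm.
- **Last pictures:** all three rests are upright on the tray floors with caps up. The gauge, offcut and bracket look unmoved, and the gripper is clear of everything. I did not re-check the saw, mallet, glue and tape measure at the end, but the arm's path stayed away from them.
- **Forces:** there were sideways wrist forces of up to about 13 N while pressing and when setting the tired rest down. They were well under the limits, and no check failed.

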